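# Clear the folded notice onto the towel stand and shut the vanity cabinet

### The job

The little blue folded notice is standing in the way of the vanity cabinet's open door. Hang it astride the bar of the black towel stand and let go of it, then push the cabinet door fully shut so that it clicks home on its catch. Leave the soap bottle, the tumbler and the mug standing where they are.

Things in the scene. Friction and masses are not known exactly. Their poses are not given: they have to be found in the camera images.
- cabinet: Small fixed vanity cabinet, wood sides and white top, 200 wide (y) x 150 deep (x) x 180 mm high. Origin: middle of the lower front edge of its carcass, on the counter; its x points into the cabinet, the open front faces its -x. The door shuts over the front and is hinged on the cabinet's +y side (left, seen from the robot).
- door (a joint): Dark wood cabinet door, flat panel 194 wide x 168 high x 15 mm thick, lower edge 6 mm above the counter. Value: opening angle in rad, 0 = shut, at most 1.6. A sprung ball catch near its free edge resists over about the last 0.1 rad (some 5 N), then draws it in over the last 0.04. Steel knob, 22 mm across, 25 mm out from the outer face, 165 mm from the hinge, 51 mm above the counter.
- door_hinge (a point): Point on the door's upright hinge axis, 90 mm above the counter; it lies at x = 0, y = +97 mm in the cabinet's frame. Its frame turns with the door: -y runs along the panel towards the free edge, -x points out of the outer face; the outer face is the plane x = -15 mm, the inner face x = 0.
- door_push (a point): Point on the door's outer face (the face with the knob), 165 mm from the hinge (29 mm short of the free edge), 148 mm above the counter: a good place to push. Same axes as door_hinge.
- notice: Rigid blue folded notice (inverted U, open below and at both ends) in front of the cabinet. 110 mm tall, 70 mm long along its y; sides 4 mm thick, parallel over the top 36 mm (40 mm outside, 32 mm inside, along its x), then flaring to 58 mm at the feet. 0.12 kg. Origin: centre of its underside; z up.
- notice_top (a point): Centre of the upper face of the notice's fold, 110 mm above its feet.
- notice_fold (a point): Centre of the underside of the notice's fold, 106 mm above its feet: what rests on the bar.
- rail: Fixed black towel stand: round bar 14 mm thick, 200 mm long along its y, its axis 170 mm above the counter, on a 14 mm post with a 60 mm round foot at each end. Origin on the counter below the bar's middle.
- rail_mid (a point): Middle of the bar, on its axis, 170 mm above the counter; y along the bar, z up.
- soap: Green soap bottle with black cap, 54 mm across, 130 mm tall, standing free on the counter. Origin: centre of its underside. Leave alone.
- tumbler: Bluish tumbler, 68 mm across, 85 mm tall, standing free on the counter between cabinet and towel stand, farther back. Origin: centre of its underside. Leave alone.
- mug: White tooth mug, 72 mm across, 85 mm tall, handle to its +y, standing free on the counter in front of the towel stand. Origin: centre of its underside. Leave alone.

How it is judged:
By the outcome, as a careful person would: the job done as asked, in the order asked, and still so for the second after the job is handed in, with the robot touching nothing.
It also fails if it takes over 61 s, if anything falls off the work surface, if the arm or the gripper's body presses on something with over 40 N, if the wrist force passes 120 N, or if a joint passes its speed limit or range.

### The arm

A 6-joint arm with a two-finger parallel gripper is mounted at the origin on the work surface. World frame = base frame: x ahead of the robot, y to its left, z up, the work surface at z = 0. Lengths are in mm, angles in degrees, forces in N, time in s.
With the tool pointing down it reaches from about 350 to 850 mm from the base axis. Payload 8.1 kg.
Tool frame: the origin (TCP) lies midway between the tips of the shut fingers; the grasp point (between the pads) lies hold_point_z behind it (hold_point_z is the distance from the TCP to the grasp point, in mm); z points along the fingers, x is the direction in which the jaws open and shut, and the axes are right-handed (so a half turn about z gives the same grasp; the last joint's range is limited). The gripper opens to 85 mm and grips with 20 to 120 N. Pads are 22 mm wide; open, the fingers measure 114 mm over their backs; the gripper's body (76 mm by 85 mm) begins 54 mm behind the grasp point. The pads swing forward as they close: fully open they stand 13 mm farther back than shut.
Start: joints at [-4.893, 7.471, 85.268, -0, 87.261, -4.893], TCP at [600.004, 0.022, 231.292] pointing down, gripper open.
Joint ranges: [-169.43, 169.43], [-51.17, 129.36], [1.28, 143.12], [-76.62, 256.62], [0, 156.53], [-152.29, 152.29]. Speed limits (degrees/s): [136.94, 136.94, 159.86, 180, 180, 180].

### API

Orientations are given as [roll, pitch, yaw] about the fixed x, y, z axes, in that order (R = Rz(yaw) Ry(pitch) Rx(roll)).
In Python, from bench import * gives the robot as it stands.
- The arm moves only by the shell command python3 -m pendant 'ROWS' [OPENING] [FORCE]. ROWS is JSON, a list that holds one entry, the list of rows, each a list of 4 numbers: the shift along the tool's x, y, z normalised to -1 to 1, where 1 is 0.02 m, then the turn about the tool's z normalised to -1 to 1, where 1 is 0.08 rad. A call has exactly 10 rows; each row shifts and turns the pose as measured when the row begins, along the tool's axes as they then stand; what a row does not reach is not made up. A row lasts 1/12 s, in which the tool goes at most 41.7 mm and 7.16 degrees, less where a joint would pass 70% of its speed; a pose out of reach is approached as far as the arm can. A call with a number of a shift or a turn outside -1 to 1 is refused whole. A call with a gripper value outside its range is refused whole. OPENING is the gripper's target within -1 to 1 (fully open at 1, half-way at 0, shut at -1), set as the call begins (- or left out, the last holds). The fingers move at their own pace and stop on an object; FORCE is the grip in N (left out, the last holds). Time passes only in rows, so rows that do not move let the fingers close, or fill a call up. It gives the time, the measured TCP pose, the force and the opening at its end, in the units of the state.
- sense(): the state, without advancing time (a new reading comes with each control period).
- snapshot(name): name is "scene" or "side" or "wrist"; returns the picture (384x512x3 uint8, red, green, blue); there is no depth.
- calibration(name): a dict with "mtx" (3x3 intrinsics, pixels), "world_to_cam" (4x4, takes a point from world to camera coordinates); the wrist camera has in their place "hand_eye" (4x4, takes a point from camera to tool coordinates, whose origin is the TCP and whose axes are the tool frame's). Camera axes: x right, y down, z forward; pixel columns grow to the right and rows downward; lengths in mm; the calibration is good to about 2 mm. The wrist camera is an equidistant fisheye: a pixel r from the principal point sees the ray r / f radians off the axis. A picture is of the moment at which its call begins: read the wrist's pose just before it. calibration takes no time and is no camera call.
- hand_in(): hands the job in, once; it reports no verdict.
The state is a dict: "time": time; "joint_pos": joint angles; "qd": joint speeds; "joint_efforts": joint torques, N m; "tool_pos": TCP position; "tcp_rot": TCP orientation; "ft_force": force on the tool from outside, world axes, zero at the start; "wrist_torque": the same for the moment, N m; "finger_gap": finger opening in mm.
Only numpy, scipy, OpenCV 4.12 (cv2) and the standard library are available. Lean on these libraries where they do the work, as an engineer would, in place of code of your own. Each camera call takes 0.05 s, during which the arm holds its last target.

## Working session

There is one attempt and no reset: what is moved stays moved. The work goes in short steps, Python scripts to look and compute and a shell command to move; the robot and the scene stay as the last step left them, time stands still between calls to the robot, and variables do not carry over. Pictures are saved under pics/ and viewed, and the job is handed in when it is done.

```bash
ls; mkdir -p pics; python3 - <<'E'
from bench import *
import cv2
for n in ("scene","side","wrist"):
    cv2.imwrite(f"pics/{n}0.png",snapshot(n)[:,:,::-1])
    c=calibration(n); print(n,{k:(v.tolist() if hasattr(v,'tolist') else v) for k,v in c.items()})
s=sense();print(s)
E
```

```text
pics
scene {'mtx': [[473.20746052632444, 0.0, 266.71185581594284], [0.0, 473.20746052632444, 193.65046506671993], [0.0, 0.0, 1.0]], 'world_to_cam': [[0.4164008491790268, 0.9091550025909582, 0.006893044814858504, -239.64971591202192], [0.5979617369551219, -0.2681447877371412, -0.7553410712698053, -253.7625280265097], [-0.6848737795686141, 0.3186464405469451, -0.6552956218274033, 1590.7781455744255], [0.0, 0.0, 0.0, 1.0]]}
side {'mtx': [[392.63435467470396, 0.0, 257.4882242374851], [0.0, 392.63435467470396, 192.2136597641902], [0.0, 0.0, 1.0]], 'world_to_cam': [[0.89628768531103, -0.44301975605594934, -0.020046967449538284, -525.6016077100415], [-0.2800946005659527, -0.5304635205091119, -0.8000971616890529, 276.80592982681105], [0.343824664463728, 0.7227322804145431, -0.5995353625543691, 896.5446576193115], [0.0, 0.0, 0.0, 1.0]]}
wrist {'mtx': [[297.3186396354542, 0.0, 247.91651699070536], [0.0, 297.3186396354542, 195.40576866563052], [0.0, 0.0, 1.0]], 'hand_eye': [[0.9999994807660773, -0.0009843803444734703, 0.0002635581748736808, -1.1127541899876858], [0.0008775054917508399, 0.9632985648143442, 0.2684308197855365, -68.34709585725321], [-0.0005181232344486498, -0.2684304491334033, 0.9632989284362107, -143.2428686339544], [0.0, 0.0, 0.0, 1.0]]}
{'time': 0.15, 'joint_pos': array([-4.89401231e+00,  7.50716483e+00,  8.53159032e+01,  1.73801217e-03,
        8.72611442e+01, -4.89228980e+00]), 'qd': array([-0.07380977, -0.11874698, -0.22043828, -0.01273068, -0.05777153,
        0.11803017]), 'joint_efforts': array([ 1.01583330e-03, -5.70061326e+01, -5.01160097e+01, -1.39109225e-04,
        9.69119486e-03, -7.10949371e-05]), 'tool_pos': array([5.99572309e+02, 6.00800014e-02, 2.30455423e+02]), 'tcp_rot': array([-1.79991089e+02,  8.37574302e-02, -1.80031646e-03]), 'ft_force': array([ 0.29226143, -0.34214556,  0.56561219]), 'wrist_torque': array([-0.01621578,  0.0227047 , -0.00443641]), 'finger_gap': 85.75178433582688}
```

View pics/scene0.png

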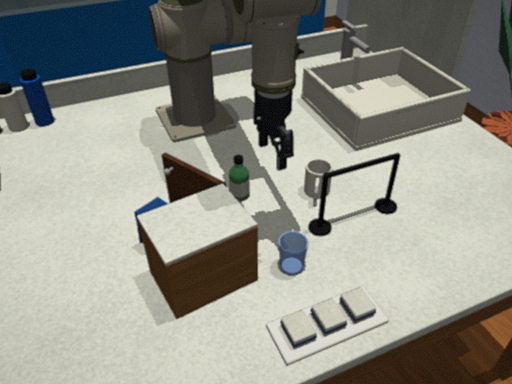

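View pics/side0.png

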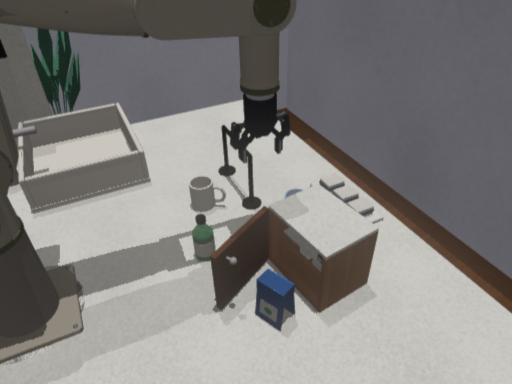

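View pics/wrist0.png

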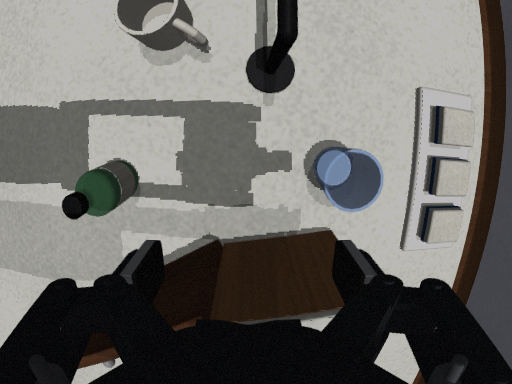

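The scene view looks back at the robot. The cabinet is at about (200,245), the door standing open behind it, the rail bar runs from (325,175) to (398,157), the tumbler is at (292,253) and the mug at (318,178). In the side view the notice is at (275,298), the door at (243,258) and the soap at (203,238). I'll zoom in for accurate picks.

```bash
python3 - <<'E'
import cv2
a=cv2.imread("pics/scene0.png");b=cv2.imread("pics/side0.png")
def crop(im,x,y,w,h,k,n):
    c=cv2.resize(im[y:y+h,x:x+w],None,fx=k,fy=k,interpolation=cv2.INTER_CUBIC)
    for i in range(0,w,20): cv2.putText(c,str(x+i),(i*k,8),0,.3,(0,0,255),1); c[::4,i*k]=(0,0,255)
    for i in range(0,h,20): cv2.putText(c,str(y+i),(0,i*k+4),0,.3,(0,0,255),1); c[i*k,::4]=(0,0,255)
    cv2.imwrite(n,c)
crop(b,190,180,200,150,4,"pics/side0_a.png")
crop(b,180,90,130,130,4,"pics/side0_b.png")
crop(a,130,140,150,150,4,"pics/scene0_a.png")
crop(a,260,140,160,150,4,"pics/scene0_b.png")
E
```

```text
(no output)
```

View pics/side0_a.png

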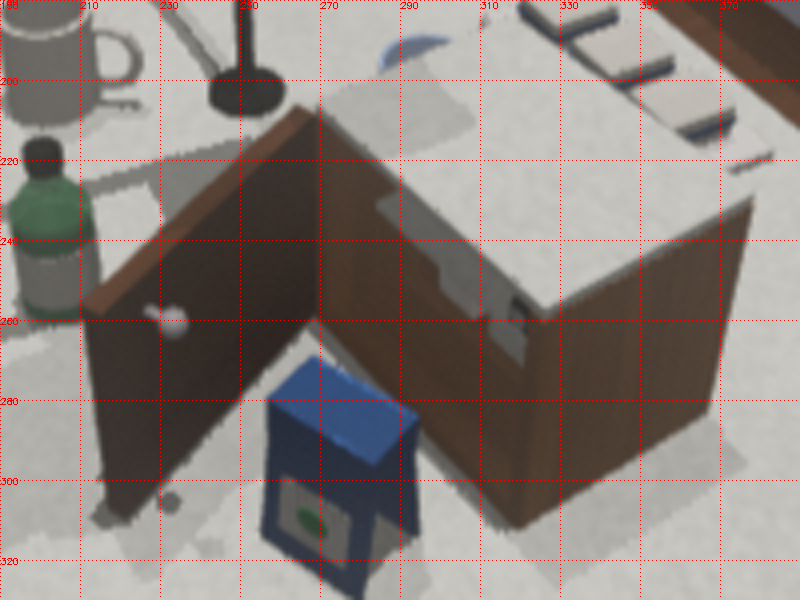

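View pics/side0_b.png

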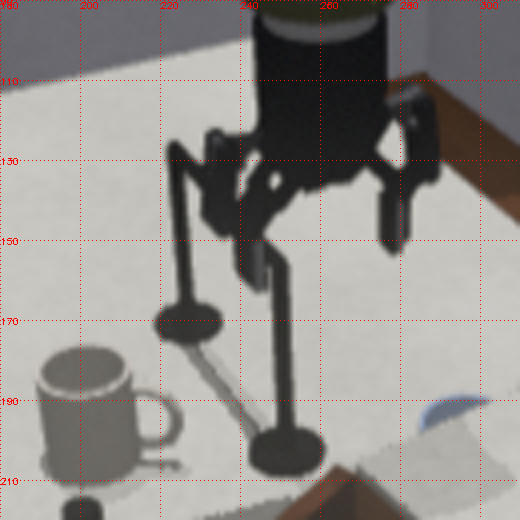

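View pics/scene0_a.png

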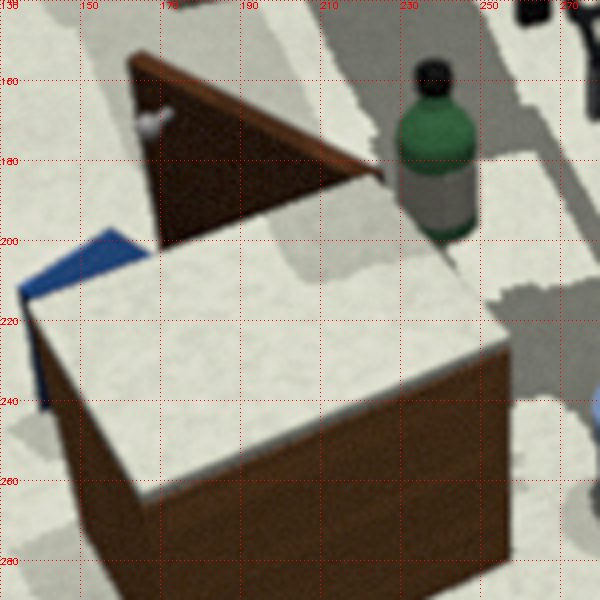

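View pics/scene0_b.png

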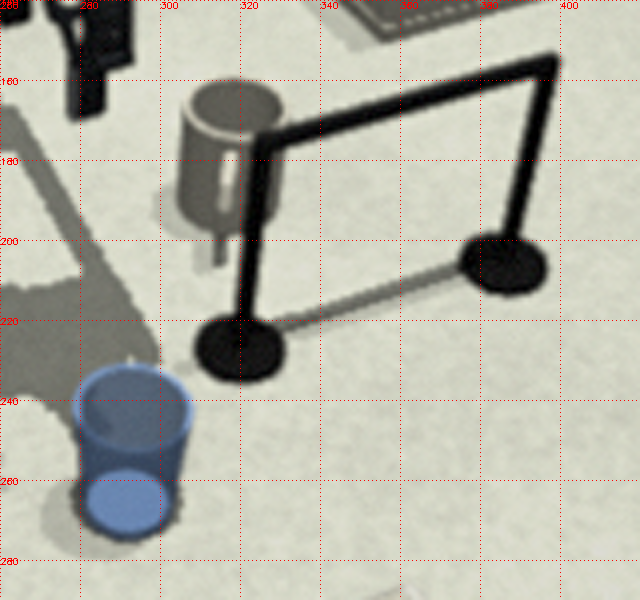

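```bash
cat > h.py <<'E'
import numpy as np
from bench import *
from scipy.optimize import least_squares
C={n:calibration(n) for n in("scene","side")}
def proj(n,P):
    P=np.atleast_2d(P);c=C[n];M=np.array(c["world_to_cam"]);K=np.array(c["mtx"])
    q=(P@M[:3,:3].T+M[:3,3])@K.T
    return q[:,:2]/q[:,2:]
def tf(p,L):
    x,y,t=p[:3];L=np.atleast_2d(L).astype(float);c,s=np.cos(t),np.sin(t)
    return np.c_[x+c*L[:,0]-s*L[:,1],y+s*L[:,0]+c*L[:,1],L[:,2]]
def fit(obs,p0,free=lambda p,l:l):
    def r(p): return np.concatenate([(proj(n,tf(p,free(p,np.array(l,float))))[0]-px) for n,l,px in obs])
    s=least_squares(r,p0,x_scale=[10,10,.1]+[.1]*(len(p0)-3),loss='soft_l1')
    return s.x,r(s.x).reshape(-1,2)
E
python3 - <<'E'
from h import *
np.set_printoptions(precision=2,suppress=True)
S,D="scene","side"
cab=[(D,(0,100,180),(269,206)),(D,(0,-100,180),(325.5,258)),(D,(150,-100,180),(378,230)),(D,(0,-100,0),(318.5,312)),(D,(150,-100,0),(367,283)),
(S,(0,-100,180),(136,215)),(S,(150,-100,180),(166,264)),(S,(150,100,180),(257,226)),(S,(150,100,0),(257,279))]
p,r=fit(cab,[600,-250,0]);print("cab",p,np.degrees(p[2]),r.ravel());pc=p
def dfree(q,l):
    a=q[3];h=np.array([0,97,0]);  # rotate about hinge: opening => free edge to -x
    c,s=np.cos(-a),np.sin(-a); return np.array([c*l[0]-s*l[1],s*l[0]+c*l[1]+97,l[2]])
dob=[(D,(-15,-194,174),(211,256)),(D,(0,-194,174),(214,259)),(S,(0,-194,174),(162.5,156)),(D,(0,-194,6),(220,310))]
def rr(a): return np.concatenate([proj(n,tf(pc,dfree([0,0,0,a[0]],np.array(l,float))))[0]-px for n,l,px in dob])
s=least_squares(rr,[1.4]);a=s.x[0];print("door",a,s.fun)
for nm,l in(("knob",(-40,-165,51)),("push",(-15,-165,148)),("hinge",(0,0,90)),("free",(-15,-194,90))):
    w=tf(pc,dfree([0,0,0,a],np.array(l,float)));print(nm,w,proj(S,w),proj(D,w))
t=[(267.5,268.5),(294,284),(283.5,296),(257,280)]
b=[(255.5,314),(280,330),(294.5,314)]
for k in(0,1):
    if k==0: # long edge t0-t1
        ob=[(D,(20,35,110),t[0]),(D,(20,-35,110),t[1]),(D,(-20,-35,110),t[2]),(D,(-20,35,110),t[3]),(D,(-29,35,0),b[0]),(D,(-29,-35,0),b[1]),(D,(29,-35,0),b[2])]
    else:
        ob=[(D,(-20,35,110),t[0]),(D,(20,35,110),t[1]),(D,(20,-35,110),t[2]),(D,(-20,-35,110),t[3]),(D,(-29,-35,0),b[0]),(D,(29,-35,0),b[1]),(D,(29,35,0),b[2])]
    p,r=fit(ob,[500,-300,0.1]);print("notice",k,p,np.degrees(p[2]),r.ravel(), proj(S,tf(p,[[20,35,110],[20,-35,110],[-20,-35,110],[-20,35,110]])))
ra=[(S,(0,-100,170),(325,175)),(S,(0,100,170),(398,156)),(S,(0,-100,0),(320,228)),(S,(0,100,0),(386.5,207)),(D,(0,100,170),(223,126)),(D,(0,-100,0),(249,204)),(D,(0,100,0),(225,171))]
p,r=fit(ra,[650,150,0,.95],lambda p,l:np.array([l[0],l[1]*p[3],l[2]]));print("rail",p,np.degrees(p[2]),r.ravel())
for nm,ob in (("soap",[(S,(0,0,130),(238.5,156)),(D,(0,0,130),(200.5,216.5))]),("tumb",[(S,(0,0,85),(293,241)),(S,(0,0,2),(292,266))]),("mug",[(S,(0,0,85),(318,167)),(D,(0,0,85),(200,185))])):
    p,r=fit(ob,[600,0,0]);print(nm,p[:2],r.ravel())
E
```

```text
cab [ 577.84 -203.91    0.13] 7.177307438802587 [-1.18 -0.82  0.19 -0.61  1.08 -1.86  0.44  1.63 -0.3   0.87  0.14  0.34
 -1.48 -0.92  0.23 -2.48  0.72  1.13]
door 1.197904516959176 [-2.33 -0.12  0.37 -0.04 -1.85 -1.75  0.78  1.05]
knob [[ 401.67 -151.37   51.  ]] [[186.31 189.23]] [[213.8  281.65]]
push [[ 413.61 -173.33  148.  ]] [[174.97 164.26]] [[218.9  256.24]]
hinge [[ 565.72 -107.67   90.  ]] [[223.51 213.01]] [[268.68 234.56]]
free [[ 388.14 -187.19   90.  ]] [[169.59 178.17]] [[212.38 283.46]]
notice 0 [ 502.09 -259.16    0.44] 24.95395344341942 [ 0.31 -0.47  0.71 -0.32 -0.13  0.1  -0.84 -0.56 -0.78  0.57 -0.06  1.52
  0.68 -0.47] [[169.08 204.  ]
 [145.14 219.84]
 [134.01 211.86]
 [157.94 196.58]]
notice 1 [ 504.1  -258.1    -1.25] -71.54070257677587 [ 12.73  -1.75   0.26  -7.28 -12.23   0.05   0.21   5.05  -0.11   1.13
  -5.76   1.12   1.02  -2.42] [[153.34 220.19]
 [136.73 204.74]
 [151.48 197.05]
 [168.29 211.93]]
rail [626.11 226.37  -0.03   1.  ] -1.7577193525820687 [ 0.36 -0.14  0.35 -0.76 -0.52 -0.94 -0.19 -0.31 -0.1   0.48  0.98 -0.19
  1.51  0.03]
soap [427.2 -12. ] [ 0.12  1.14 -0.46  0.13]
tumb [709.58   2.77] [ 0.27  0.24 -0.28 -0.24]
mug [493.44 184.98] [-0.59 -0.67  0.42 -2.2 ]
```

```bash
python3 -c "
import bench;print([n for n in dir(bench) if not n.startswith('_')]);print(getattr(bench,'hold_point_z',None))"; python3 -m pendant '[[[-0.5,1,0,0],[-0.5,1,0,0],[-0.5,1,0,0],[-0.5,1,0,0],[-0.5,1,0,0],[-0.5,1,0,0],[-0.5,1,0,0],[-0.5,1,0,0],[-0.5,1,0,0],[-0.4,1,0,0]]]' 1
```

```text
['PlanningError', 'calibration', 'hand_in', 'hold_point_z', 'sense', 'snapshot']
18.700000000000003
time: 0.98
tool_pos: [496.6, -202.9, 225.9]
tcp_rot: [-179.8, 0.4, 0.5]
ft_force: [0.1, -0.7, 0.2]
finger_gap: 85.6
```

```bash
python3 -m pendant '[[[0.1,0.9,-0.1,0],[0,0.9,0,0],[0,0.9,0,0],[0,0,0,-0.9],[0,0,0,-0.9],[0,0,0,-0.9],[0,0,0,-0.9],[0,0,0,-0.9],[0,0,0,-0.9],[0,0,0,0]]]' 1
python3 - <<'E'
from bench import *
import cv2
s=sense();print(s['tool_pos'],s['tcp_rot'])
cv2.imwrite("pics/w1.png",snapshot("wrist")[:,:,::-1])
E
```

```text
time: 1.82
tool_pos: [493.8, -264.5, 223.8]
tcp_rot: [-179.3, 0.6, 25.9]
ft_force: [-0.2, -0.1, 0.5]
finger_gap: 85.3
[ 493.79159639 -264.50777214  223.82690153] [-179.33404378    0.59278035   25.91400979]
```

View pics/w1.png

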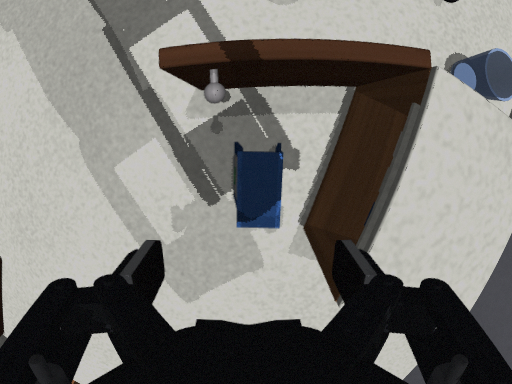

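The wrist view shows the notice's top at about (259,190) and the door across the top of the image. A ball on a stem at (214,93) sticks out of the inner face. I'll triangulate that ball and refine the notice from this view.

```bash
cat >> h.py <<'E'
from scipy.spatial.transform import Rotation as Ro
W=calibration("wrist")
def wproj(tp,rot,P):
    P=np.atleast_2d(P);R=Ro.from_euler('xyz',rot,degrees=True).as_matrix()
    T=(P-np.array(tp))@R; H=np.array(W["hand_eye"]); c=(T-H[:3,3])@H[:3,:3]
    K=np.array(W["mtx"]);rho=np.hypot(c[:,0],c[:,1]);th=np.arctan2(rho,c[:,2])
    return np.c_[K[0,2]+K[0,0]*th*c[:,0]/rho,K[1,2]+K[1,1]*th*c[:,1]/rho]
E
python3 - <<'E'
from h import *
import cv2
np.set_printoptions(precision=1,suppress=True)
tp,rot=[493.8,-264.5,223.8],[-179.33,.59,25.91]
f=lambda X:np.r_[(proj("side",X)-[232.5,260.5]).ravel(),(proj("scene",X)-[167,170.5]).ravel(),(wproj(tp,rot,X)-[214,93]).ravel()]
s=least_squares(f,[450,-180,100]);X=s.x;print("ball",X,s.fun)
d=X[:2]-[565.7,-107.7];print("along",d@[-.879,-.477],"inner normal",d@[.477,-.879])
for p in([502,-259,.436],):
    print(wproj(tp,rot,tf(p,[[20,35,110],[20,-35,110],[-20,-35,110],[-20,35,110],[29,35,0],[-29,35,0]])))
im=cv2.imread("pics/w1.png")
cv2.imwrite("pics/w1z.png",cv2.resize(im[40:240,150:350],None,fx=3,fy=3,interpolation=cv2.INTER_CUBIC))
E
```

```text
ball [ 432.9 -198.7  150.1] [-0.4 -0.2 -0.1  0.2  0.1  0.1]
along 160.0941479171854 inner normal 16.663737384943133
[[284.8 153.9]
 [281.4 229.1]
 [238.4 228.4]
 [239.  153. ]
 [282.1 143.4]
 [235.3 142.5]]
```

View pics/w1z.png

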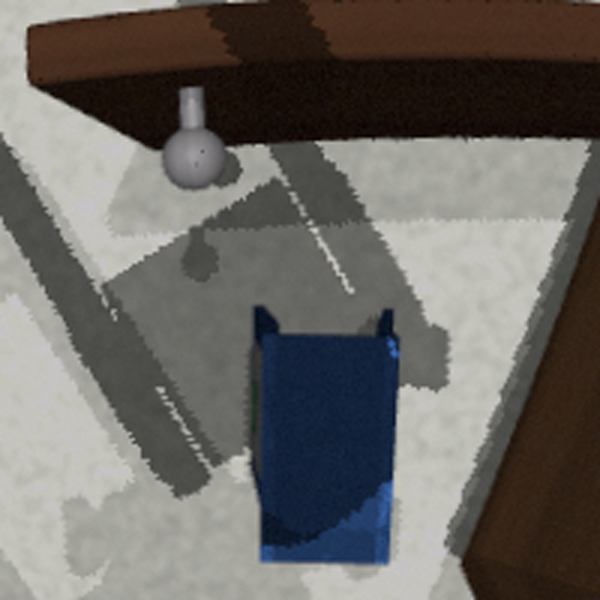

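```bash
python3 -m pendant '[[[0.4,-0.1,0,0.2],[0,0,0.9,0],[0,0,0.9,0],[0,0,0.9,0],[0,0,0.9,0],[0,0,0.9,0],[0,0,0.9,0],[0,0,0.5,0],[0,0,0,0],[0,0,0,0]]]' 1
python3 - <<'E'
from bench import *
import cv2
s=sense();print(s['tool_pos'],s['tcp_rot'])
cv2.imwrite("pics/w2.png",snapshot("wrist")[:,:,::-1])
E
```

```text
time: 2.7
tool_pos: [499.2, -258.2, 101.7]
tcp_rot: [-179.4, 0.6, 23.1]
ft_force: [-0.6, 0.5, 0.8]
finger_gap: 85.7
[ 499.21769166 -258.19986707  101.71394912] [-179.44552279    0.56515242   23.13429262]
```

View pics/w2.png

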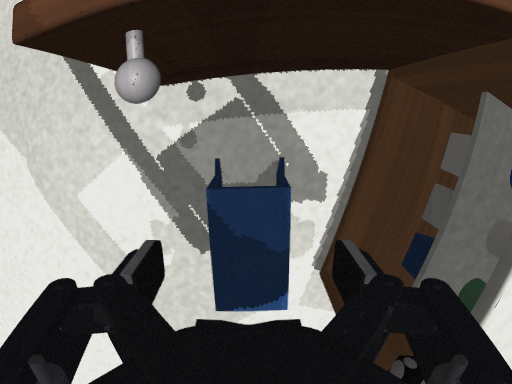

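```bash
python3 -m pendant '[[[0,0,0.5,-0.3],[0,0,0.5,0],[0,0,0.45,0],[0,0,0,0],[0,0,0,0],[0,0,0,0],[0,0,0,0],[0,0,0,0],[0,0,0,0],[0,0,0,0]]]' 1
python3 -m pendant '[[[0,0,0,0],[0,0,0,0],[0,0,0,0],[0,0,0,0],[0,0,0,0],[0,0,0,0],[0,0,0,0],[0,0,0,0],[0,0,0,0],[0,0,0,0]]]' -1 40
```

```text
time: 3.58
tool_pos: [501.9, -260.0, 74.9]
tcp_rot: [-179.8, 0.3, 24.6]
ft_force: [-0.3, -0.2, -0.1]
finger_gap: 85.4
time: 4.42
tool_pos: [502.3, -260.3, 75.8]
tcp_rot: [-179.9, 0.3, 24.6]
ft_force: [-0.2, 0.3, -0.0]
finger_gap: 39.5
```

```bash
python3 -m pendant '[[[0,0,-0.5,0],[0,0,-1,0],[0,0,-1,0],[0,0,-1,0],[0,0,-1,0],[0,0,-1,0],[0,0,-1,0],[0,0,-1,0],[0,0,-1,0],[0,0,-1,0]]]' -1 40
python3 -m pendant '[[[0,0,-1,0],[0,0,-0.5,0],[0,0,0,1],[0,0,0,1],[0,0,0,1],[0,0,0,1],[0,0,0,1],[0,0,0,0.8],[0,0,0,0],[0,0,0,0]]]' -1 40
python3 - <<'E'
from bench import *
import cv2
s=sense();print(s['tool_pos'],s['tcp_rot'])
cv2.imwrite("pics/w3.png",snapshot("wrist")[:,:,::-1])
cv2.imwrite("pics/s3.png",snapshot("side")[:,:,::-1])
E
```

```text
time: 5.25
tool_pos: [498.7, -257.2, 270.8]
tcp_rot: [-179.1, 0.7, 24.6]
ft_force: [0.2, -0.8, -1.5]
finger_gap: 39.6
time: 6.08
tool_pos: [499.8, -257.6, 311.6]
tcp_rot: [-179.8, 0.6, -3.1]
ft_force: [-0.1, -0.1, -2.3]
finger_gap: 39.4
[ 499.79801222 -257.58241844  311.58262137] [-179.82694505    0.60136277   -3.12603325]
```

View pics/w3.png

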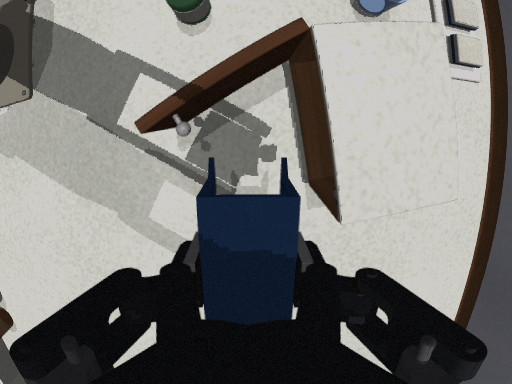

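View pics/s3.png

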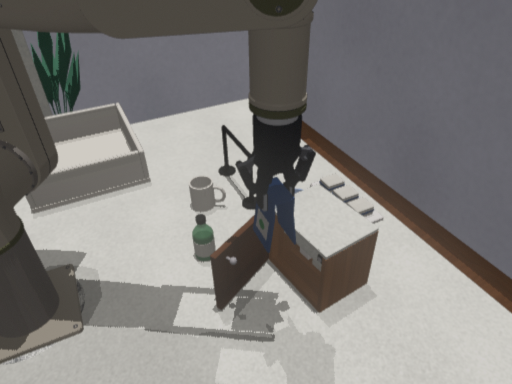

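```bash
python3 -m pendant '[[[0.2,-1,0,0],[0.2,-1,0,0],[0.2,-1,0,0],[0.2,-1,0,0],[0.2,-1,0,0],[0.2,-1,0,0],[0.2,-1,0,0],[0.2,-1,0,0],[0.2,-1,0,0],[0.2,-1,0,0]]]' -1 40
python3 -m pendant '[[[0.2,-1,0,0],[0.2,-1,0,0],[0.2,-1,0,0],[0.2,-1,0,0],[0.2,-1,0,0],[0.2,-1,0,0],[0.2,-1,0,0],[0.2,-1,0,0],[0.2,-1,0,0],[0.2,-1,0,0]]]' -1 40
```

```text
time: 7.02
tool_pos: [549.4, -55.6, 310.4]
tcp_rot: [-179.9, 0.7, -2.5]
ft_force: [0.5, 0.0, -1.1]
finger_gap: 39.6
time: 7.85
tool_pos: [597.1, 153.6, 309.5]
tcp_rot: [-179.9, 0.8, -1.4]
ft_force: [0.0, -0.5, -1.4]
finger_gap: 39.7
```

```bash
python3 -m pendant '[[[0.45,-0.9,0,0],[0.45,-0.9,0,0],[0.4,-0.9,0,0],[0,-0.6,0,0],[0,0,0,0],[0,0,0.5,0],[0,0,0.5,0],[0,0,0,0],[0,0,0,0],[0,0,0,0]]]' -1 40
python3 - <<'E'
from bench import *
import cv2
s=sense();print(s['tool_pos'],s['tcp_rot'])
cv2.imwrite("pics/w4.png",snapshot("wrist")[:,:,::-1])
for n in("side","scene"):
  im=snapshot(n)[:,:,::-1]
  cv2.imwrite(f"pics/{n}4.png",im)
im=cv2.imread("pics/scene4.png");cv2.imwrite("pics/scene4z.png",cv2.resize(im[60:260,260:460],None,fx=3,fy=3,interpolation=cv2.INTER_CUBIC))
E
```

```text
time: 8.68
tool_pos: [623.0, 223.6, 284.1]
tcp_rot: [-180.0, 1.1, -0.6]
ft_force: [-0.1, 0.1, -1.5]
finger_gap: 39.5
[622.96245241 223.58390071 284.14332627] [-179.95080795    1.09607827   -0.64605736]
```

View pics/w4.png

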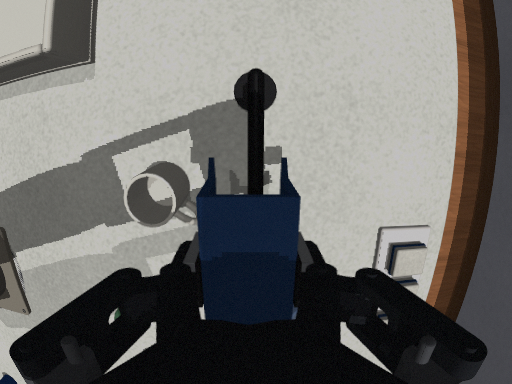

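View pics/scene4z.png

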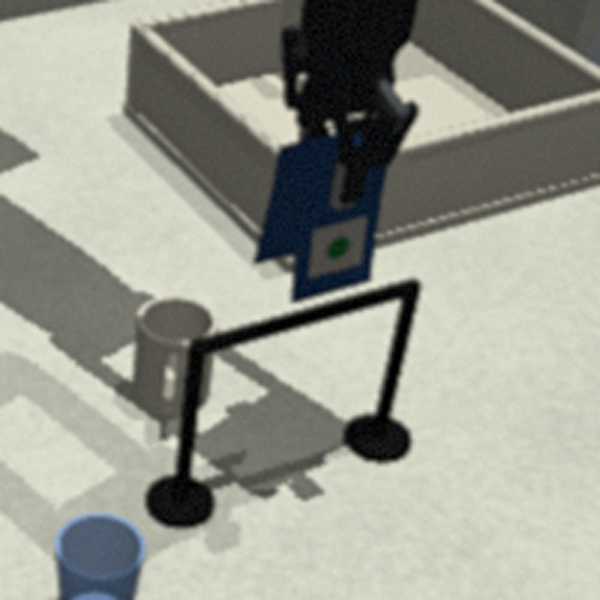

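View pics/side4.png

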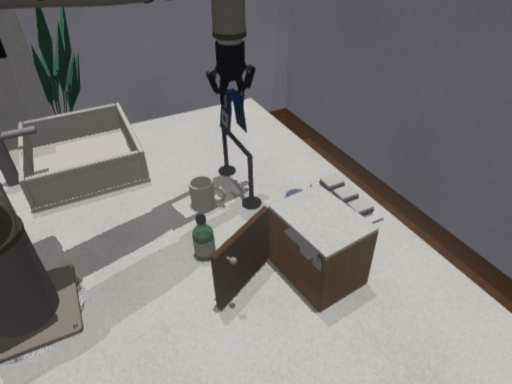

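```bash
python3 - <<'E'
from h import *
np.set_printoptions(precision=1,suppress=True)
tp,rot=[622.96,223.58,284.14],[-179.95,1.096,-.646]
for p in([626.1,226.4,-.0307],):
    print(wproj(tp,rot,tf(p,[[0,100,170],[0,80,170],[0,50,170],[0,40,170],[0,20,170]])))
f=lambda p:np.r_[[wproj(tp,rot,tf([p[0],226.4,p[1]],[[0,a,170]]))[0,0]-256 for a in(98,80,60,45)]]
print(least_squares(f,[626,0]).x)
def g(p): # notice pose in wrist
    z0=284.14-75.8
    P=tf(p,[[20,35,110],[-20,35,110],[20,-35,110],[-20,-35,110]]);P[:,2]+=z0
    return (wproj(tp,rot,P)-[[299,195],[197,195],[293.5,320],[206,320]]).ravel()
s=least_squares(g,[623,223,0]);print(s.x,s.fun)
E
```

```text
[[257.6  75.1]
 [257.1  98. ]
 [256.4 132.6]
 [256.1 144.1]
 [255.6 166.7]]
[626.8  -0. ]
[622.9 229.3  -0. ] [ 1.3 -6.9 -1.3 -6.2 -2.  11.   1.8 10.8]
```

```bash
python3 -m pendant '[[[0.25,-0.1,0.4,0],[0,0,0.8,0],[0.02,0,0.8,0],[0.02,0,0.8,0],[0.02,0,0.8,0],[0,0,0,0],[0,0,0,0],[0,0,0,0],[0,0,0,0],[0,0,0,0]]]' -1 40
python3 - <<'E'
from bench import *
import cv2
s=sense();print(s['tool_pos'],s['tcp_rot'])
cv2.imwrite("pics/w5.png",snapshot("wrist")[:,:,::-1])
im=snapshot("scene")[:,:,::-1];cv2.imwrite("pics/scene5z.png",cv2.resize(im[60:260,260:460],None,fx=3,fy=3,interpolation=cv2.INTER_CUBIC))
E
```

```text
time: 9.67
tool_pos: [633.4, 226.6, 214.1]
tcp_rot: [-179.8, 0.5, -0.7]
ft_force: [0.0, -0.1, -1.2]
finger_gap: 39.4
[633.41059345 226.63147285 214.13849605] [-179.76135661    0.46716868   -0.70547379]
```

View pics/w5.png

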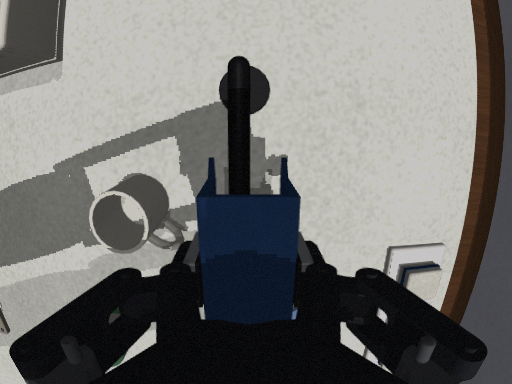

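View pics/scene5z.png

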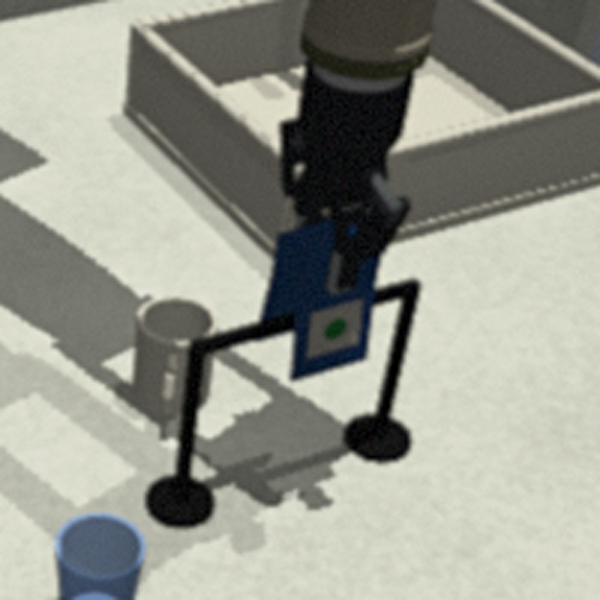

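```bash
python3 -m pendant '[[[-0.35,0,0,0],[0,0,0,0],[0,0,0.5,0],[-0.05,0,0.5,0],[-0.05,0,0.5,0],[-0.05,0,0.5,0],[0,0,0.3,0],[0,0,0,0],[0,0,0,0],[0,0,0,0]]]' -1 40
python3 - <<'E'
from bench import *
import cv2
s=sense();print(s['tool_pos'],s['tcp_rot'])
cv2.imwrite("pics/w6.png",snapshot("wrist")[:,:,::-1])
E
```

```text
time: 10.6
tool_pos: [621.2, 227.0, 162.8]
tcp_rot: [-179.8, 0.5, -0.7]
ft_force: [0.8, -0.3, -1.6]
finger_gap: 39.7
[621.18778866 226.95226365 162.75423284] [-179.76924821    0.50036871   -0.69384982]
```

View pics/w6.png

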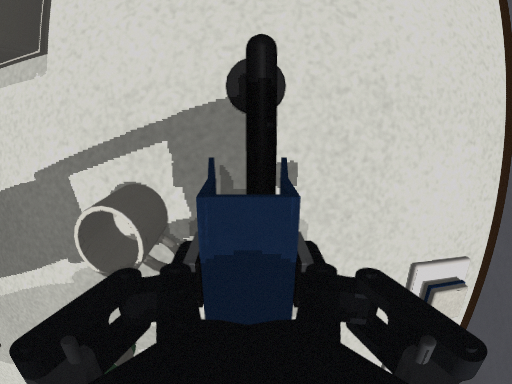

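```bash
python3 -m pendant '[[[0.23,0,0,0],[0,0,0,0],[0,0,0.25,0],[0,0,0.25,0],[0,0,0.1,0],[0,0,0,0],[0,0,0,0],[0,0,0,0],[0,0,0,0],[0,0,0,0]]]' -1 40

```

```text
time: 11.48
tool_pos: [627.9, 227.3, 152.0]
tcp_rot: [-179.7, 0.3, -0.7]
ft_force: [-0.1, -0.0, -2.6]
finger_gap: 39.5
```

```bash
python3 -m pendant '[[[-0.05,0,0.1,0],[0,0,0.1,0],[0,0,0.05,0],[0,0,0.05,0],[0,0,0,0],[0,0,0,0],[0,0,0,0],[0,0,0,0],[0,0,0,0],[0,0,0,0]]]' -1 40
python3 - <<'E'
from bench import *
import cv2
s=sense();print(s['tool_pos'],s['tcp_rot'],s['ft_force'])
cv2.imwrite("pics/w7.png",snapshot("wrist")[:,:,::-1])
im=snapshot("scene")[:,:,::-1];cv2.imwrite("pics/scene7z.png",cv2.resize(im[60:260,260:460],None,fx=3,fy=3,interpolation=cv2.INTER_CUBIC))
E
```

```text
time: 12.32
tool_pos: [627.3, 227.5, 146.8]
tcp_rot: [-179.7, 0.2, -0.7]
ft_force: [0.0, -0.2, 0.1]
finger_gap: 39.4
[627.2575941  227.49913777 146.76043668] [-1.79677892e+02  1.72526223e-01 -6.98145441e-01] [ 0.02956433 -0.22595958  0.14766145]
```

View pics/w7.png

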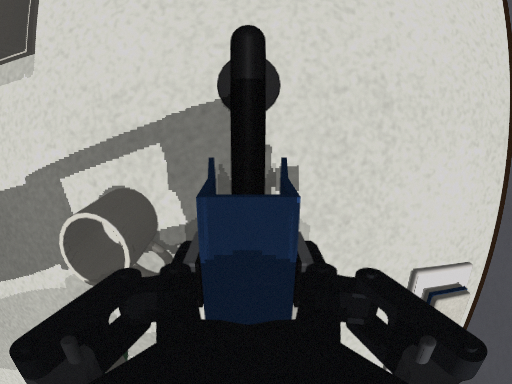

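View pics/scene7z.png

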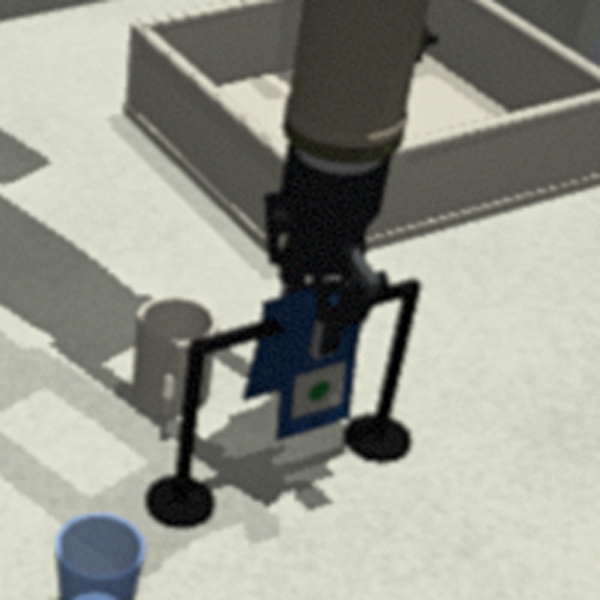

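```bash
python3 -m pendant '[[[0,0,0.05,0],[0,0,0.02,0],[0,0,0,0],[0,0,0,0],[0,0,0,0],[0,0,0,0],[0,0,0,0],[0,0,0,0],[0,0,0,0],[0,0,0,0]]]' -1 40
python3 -m pendant '[[[0,0,0,0],[0,0,0,0],[0,0,0,0],[0,0,0,0],[0,0,0,0],[0,0,0,0],[0,0,0,0],[0,0,0,0],[0,0,0,0],[0,0,0,0]]]' 0.8 40
python3 - <<'E'
from bench import *
import cv2
cv2.imwrite("pics/w8.png",snapshot("wrist")[:,:,::-1])
E
```

```text
time: 13.25
tool_pos: [627.5, 227.6, 146.8]
tcp_rot: [-179.7, 0.1, -0.7]
ft_force: [-1.2, -0.4, 0.7]
finger_gap: 39.6
time: 14.08
tool_pos: [627.9, 227.7, 146.6]
tcp_rot: [-179.6, 0.1, -0.7]
ft_force: [0.4, 0.1, 0.9]
finger_gap: 76.8
```

View pics/w8.png

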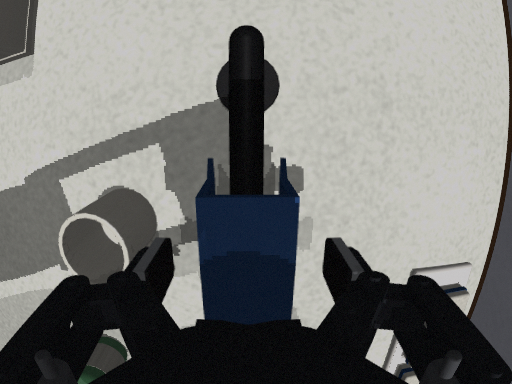

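The fingers are clear on both sides of the notice, at pixels 172 and 325 against its edges at 197 and 298. I'm retracting straight up.

```bash
python3 -m pendant '[[[0,0,-0.3,0],[0,0,-0.6,0],[0,0,-0.9,0],[0,0,-0.9,0],[0,0,-0.9,0],[0,0,-0.9,0],[0,0,-0.9,0],[0,0,-0.3,0],[0,0,0,0],[0,0,0,0]]]' 0.8
python3 - <<'E'
from bench import *
import cv2
s=sense();print(s['tool_pos'],s['tcp_rot'],s['ft_force'])
cv2.imwrite("pics/w9.png",snapshot("wrist")[:,:,::-1])
im=snapshot("scene")[:,:,::-1];cv2.imwrite("pics/scene9z.png",cv2.resize(im[60:260,260:460],None,fx=3,fy=3,interpolation=cv2.INTER_CUBIC))
E
```

```text
time: 14.97
tool_pos: [628.1, 226.9, 273.6]
tcp_rot: [-179.6, -0.1, -0.7]
ft_force: [-0.5, 0.5, 0.7]
finger_gap: 77.2
[628.0885461  226.9229838  273.62902991] [-1.79592517e+02 -1.35917582e-01 -6.98313908e-01] [-0.48337533  0.53432799  0.74784953]
```

View pics/w9.png

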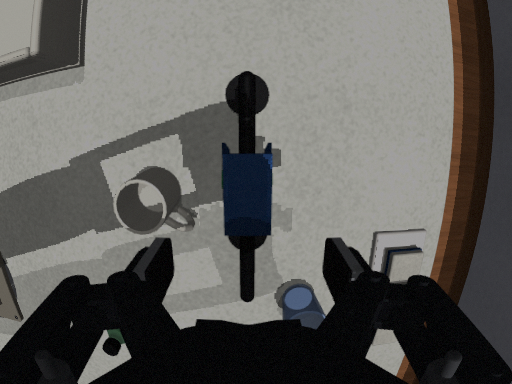

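View pics/scene9z.png

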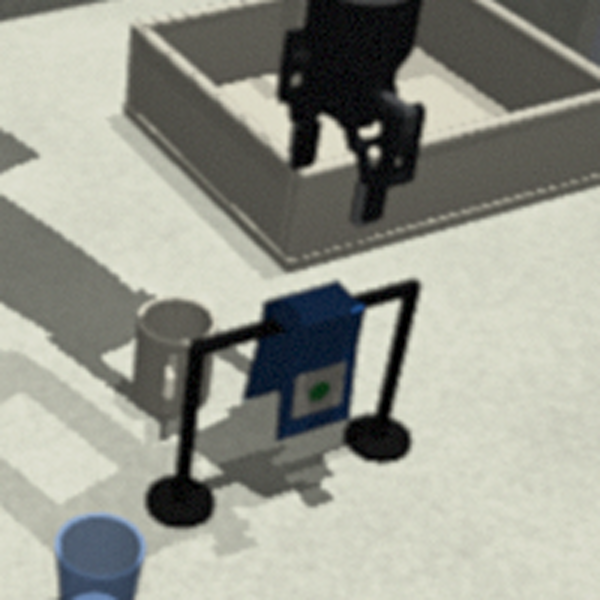

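The notice hangs astride the bar: the wrist view shows its top at (247,193), centred over the bar, and the scene view shows a side hanging on each face. Next I'll compute waypoints for the door push.

```bash
python3 - <<'E'
from h import *
np.set_printoptions(precision=1,suppress=True)
pc=[577.84,-203.91,.1253]
def w(a,off,r=165):
    l=np.array([-15-off,-r]);c,s=np.cos(-a),np.sin(-a)
    return tf(pc,[c*l[0]-s*l[1],s*l[0]+c*l[1]+97,0])[0,:2]
def off(a):
    t=a-.1253; n=np.array([np.cos(t),np.sin(t)]) # |normal| comps
    return 14.5*abs(n[0])+11*abs(n[1])
print("clear",w(1.2,45))
q=None
for a in (1.2,1.1,1,.9,.8,.7,.6,.5,.4,.3,.2,.1,.05,0):
    x=w(a,off(a)); print(a,round(off(a),1),x, None if q is None else (x-q)*[1,-1]/20);q=x
print("shut push pt",w(0,0))
E
python3 -m pendant '[[[-1,1,0,0],[-1,1,0,0],[-1,1,0,0],[-1,1,0,0],[-1,1,0,0],[-1,1,0,0],[-1,1,0,0],[-1,1,0,0],[-1,1,0,0],[-1,1,0,0]]]' -1
```

```text
clear [ 392.  -133.4]
1.2 16.6 [ 405.6 -158.4] None
1.1 17.2 [ 411.1 -173.6] [0.3 0.8]
1 17.7 [ 418.1 -188.4] [0.4 0.7]
0.9 18.1 [ 426.7 -202.5] [0.4 0.7]
0.8 18.2 [ 436.7 -215.8] [0.5 0.7]
0.7 18.2 [ 448.2 -228.1] [0.6 0.6]
0.6 17.9 [ 461.  -239.4] [0.6 0.6]
0.5 17.5 [ 475.1 -249.3] [0.7 0.5]
0.4 16.9 [ 490.2 -257.8] [0.8 0.4]
0.3 16.2 [ 506.3 -264.7] [0.8 0.3]
0.2 15.3 [ 523.2 -270. ] [0.8 0.3]
0.1 14.8 [ 540.1 -273.4] [0.8 0.2]
0.05 15.3 [ 547.9 -274.5] [0.4 0.1]
0 15.8 [ 555.8 -275.2] [0.4 0. ]
shut push pt [ 571.5 -273.3]
time: 15.9
tool_pos: [410.6, 24.3, 251.4]
tcp_rot: [-179.8, 1.7, -0.4]
ft_force: [0.5, -0.7, 0.7]
finger_gap: 0.2
```

```bash
python3 -m pendant '[[[-0.05,1,0,0],[0,1,0,0],[0,1,0,0],[0,1,0,0],[0,1,0,0],[0,1,0,0],[0,1,0,0],[0,0.3,0,0],[0,0,0,0],[0,0,0,0]]]' -1

```

```text
time: 16.73
tool_pos: [396.6, -128.7, 237.2]
tcp_rot: [-179.5, 2.9, -0.6]
ft_force: [0.7, 1.0, 0.5]
finger_gap: 0.3
```

```bash
python3 -m pendant '[[[0,0,0.8,0],[0,0,0.8,0],[0,0,0.8,0],[0,0,0.8,0],[0,0,0.8,0],[0,0,0.4,0],[0,0,0,0],[0,0,0,0],[0,0,0,0],[0,0,0,0]]]' -1
python3 - <<'E'
from bench import *
import cv2
s=sense();print(s['tool_pos'],s['tcp_rot'],s['ft_force'])
cv2.imwrite("pics/w10.png",snapshot("wrist")[:,:,::-1])
im=snapshot("side")[:,:,::-1];cv2.imwrite("pics/side10z.png",cv2.resize(im[150:350,170:400],None,fx=3,fy=3,interpolation=cv2.INTER_CUBIC))
E
```

```text
time: 17.57
tool_pos: [392.5, -119.1, 145.4]
tcp_rot: [-179.3, 2.9, -0.1]
ft_force: [-0.2, 0.2, -0.0]
finger_gap: -0.1
[ 392.4857161  -119.07548915  145.39987671] [-1.79268988e+02  2.93548484e+00 -1.42337334e-01] [-0.18445756  0.23989942 -0.02518417]
```

View pics/w10.png

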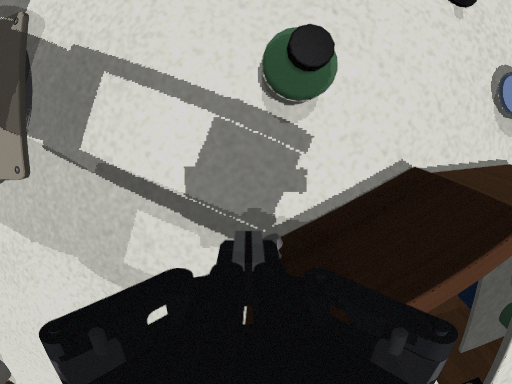

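View pics/side10z.png

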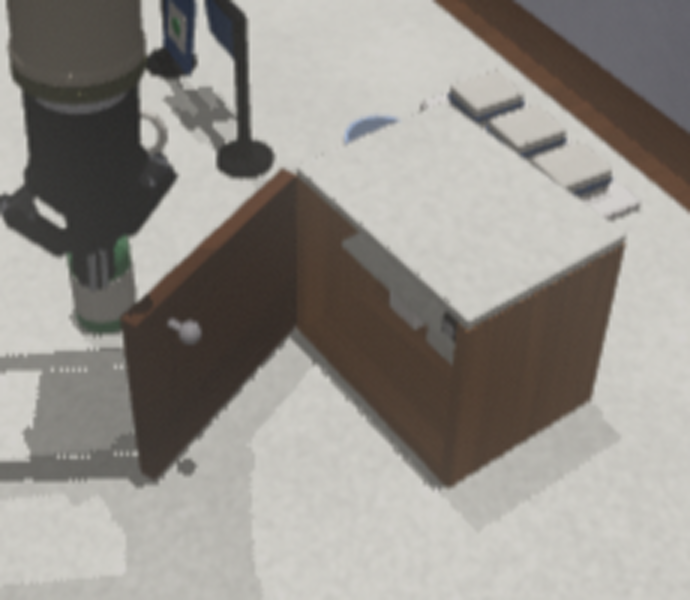

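```bash
python3 -m pendant '[[[0.15,0.5,-0.05,0],[0.15,0.5,-0.05,0],[0.15,0.5,-0.05,0],[0.15,0.4,-0.05,0],[0.15,0.4,0,0],[0.15,0.4,0,0],[0.18,0.38,0,0],[0.18,0.38,0,0],[0.2,0.35,0,0],[0.2,0.35,0,0]]]' -1
python3 -m pendant '[[[0.22,0.35,-0.02,0],[0.22,0.35,0,0],[0.25,0.33,0,0],[0.25,0.33,0,0],[0.29,0.31,0,0],[0.29,0.31,0,0],[0.32,0.28,0,0],[0.32,0.28,0,0],[0,0,0,0],[0,0,0,0]]]' -1
python3 - <<'E'
from bench import *
import cv2
s=sense();print(s['tool_pos'],s['tcp_rot'],s['ft_force'])
cv2.imwrite("pics/w11.png",snapshot("wrist")[:,:,::-1])
im=snapshot("side")[:,:,::-1];cv2.imwrite("pics/side11z.png",cv2.resize(im[150:350,170:400],None,fx=3,fy=3,interpolation=cv2.INTER_CUBIC))
E
```

```text
time: 18.5
tool_pos: [430.0, -213.1, 149.1]
tcp_rot: [-179.4, 2.7, -0.3]
ft_force: [-0.5, 0.7, 0.4]
finger_gap: 0.2
time: 19.33
tool_pos: [478.5, -271.0, 145.6]
tcp_rot: [-179.4, 2.8, -0.3]
ft_force: [1.1, 0.4, -0.6]
finger_gap: -0.0
[ 478.463851   -270.95418477  145.55680669] [-179.35968384    2.7553653    -0.25075044] [ 1.08728458  0.39811322 -0.58502464]
```

View pics/side11z.png

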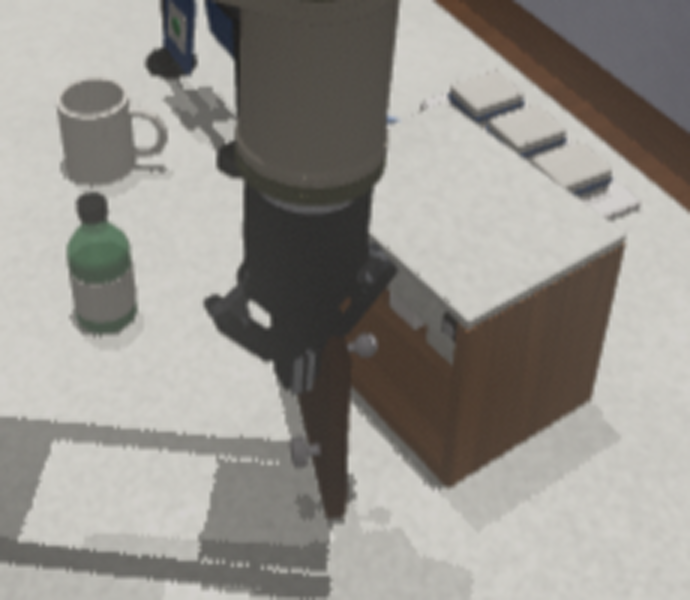

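```bash
python3 -m pendant '[[[0.3,-0.1,-0.05,0],[0.3,-0.1,0,0],[0.3,-0.05,0,0],[0.3,0,0,0],[0.3,0,0,0],[0.3,0,0,0],[0.3,0,0,0],[0.2,0,0,0],[0,0,0,0],[0,0,0,0]]]' -1
python3 - <<'E'
from bench import *
import cv2
s=sense();print(s['tool_pos'],s['tcp_rot'],s['ft_force'])
im=snapshot("side")[:,:,::-1];cv2.imwrite("pics/side12z.png",cv2.resize(im[150:350,170:400],None,fx=3,fy=3,interpolation=cv2.INTER_CUBIC))
E
```

```text
time: 20.27
tool_pos: [529.5, -263.9, 144.6]
tcp_rot: [-179.4, 2.7, -0.2]
ft_force: [0.4, 0.0, 0.2]
finger_gap: -0.1
[ 529.4612491  -263.89136618  144.5656527 ] [-1.79368649e+02  2.73199613e+00 -1.52678964e-01] [0.36284519 0.00911239 0.19241302]
```

View pics/side12z.png

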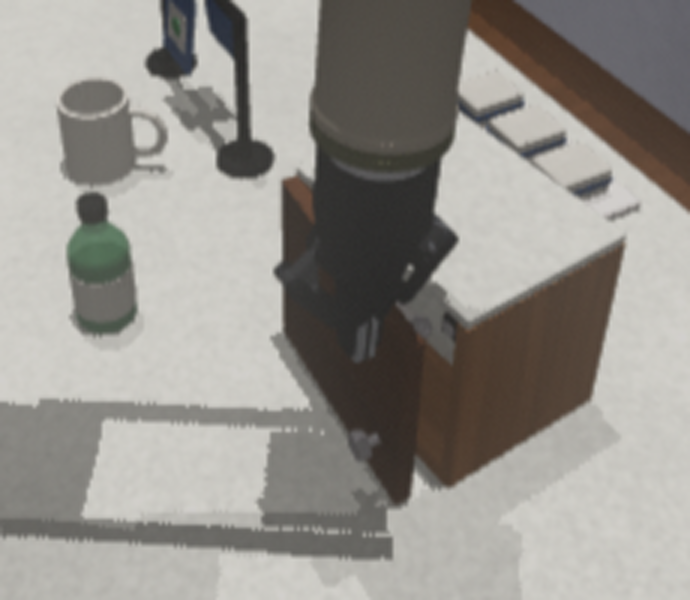

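```bash
python3 -m pendant '[[[0.2,0.1,-0.1,0],[0.2,0.05,-0.05,0],[0.2,0.05,0,0],[0.2,0,0,0],[0.2,0,0,0],[0.1,0,0,0],[0,0,0,0],[0,0,0,0],[0,0,0,0],[0,0,0,0]]]' -1
python3 - <<'E'
from bench import *
s=sense();print(s['tool_pos'],s['tcp_rot'],s['ft_force'])
E
```

```text
time: 21.15
tool_pos: [551.1, -268.6, 146.9]
tcp_rot: [-179.3, 3.0, -0.2]
ft_force: [-1.0, 0.0, 0.4]
finger_gap: -0.1
[ 551.1128683  -268.63361313  146.8595997 ] [-179.26859194    2.99121581   -0.23284712] [-1.04709689  0.00983163  0.40156616]
```

```bash
python3 -m pendant '[[[0.15,0,-0.03,0],[0.15,0,0,0],[0.15,0,0,0],[0.1,0,0,0],[0.1,0,0,0],[0,0,0,0],[0,0,0,0],[0,0,0,0],[0,0,0,0],[0,0,0,0]]]' -1
python3 - <<'E'
from bench import *
import cv2
s=sense();print(s['tool_pos'],s['tcp_rot'],s['ft_force'])
im=snapshot("side")[:,:,::-1];cv2.imwrite("pics/side13z.png",cv2.resize(im[150:350,170:400],None,fx=3,fy=3,interpolation=cv2.INTER_CUBIC))
E
```

```text
time: 21.98
tool_pos: [554.9, -268.6, 147.2]
tcp_rot: [-179.1, 4.3, -0.4]
ft_force: [-3.4, 0.6, 1.0]
finger_gap: -0.1
[ 554.85520683 -268.55709528  147.20825436] [-179.06397887    4.32222004   -0.35060374] [-3.44026168  0.56717258  0.96376622]
```

View pics/side13z.png

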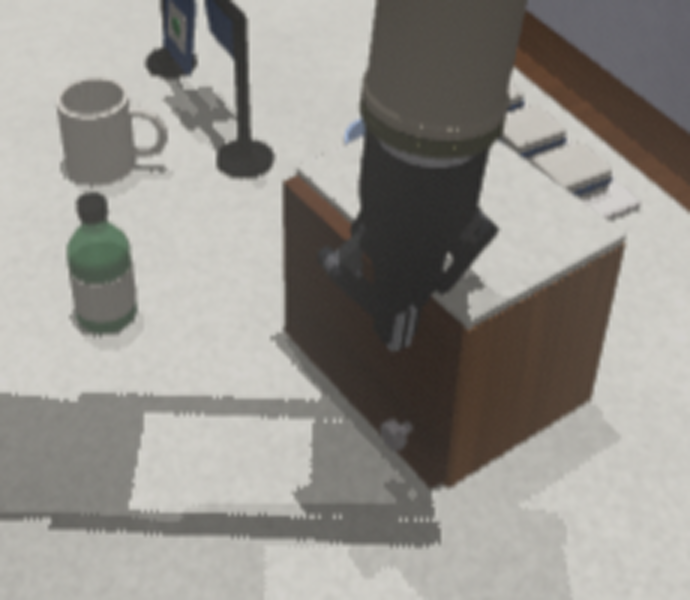

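```bash
python3 -m pendant '[[[0.3,0,0,0],[0.35,0,0,0],[0.4,0,0,0],[0.4,0,0,0],[0.4,0,0,0],[0.3,0,0,0],[0.2,0,0,0],[0,0,0,0],[0,0,0,0],[0,0,0,0]]]' -1
python3 - <<'E'
from bench import *
s=sense();print(s['tool_pos'],s['tcp_rot'],s['ft_force'])
E
```

```text
time: 22.87
tool_pos: [551.9, -268.3, 149.2]
tcp_rot: [-178.1, 10.8, -1.0]
ft_force: [-0.6, 0.4, -0.5]
finger_gap: 0.1
[ 551.86785917 -268.33247607  149.20094773] [-178.11070126   10.77231908   -0.96928257] [-0.55677668  0.42489695 -0.50973564]
```

```bash
python3 -m pendant '[[[-0.5,0,0,0],[-0.7,0,0,0],[-0.8,0,0,0],[-0.8,0,0,0],[-0.5,0,-0.5,0],[0,0,-0.8,0],[0,0,-0.8,0],[0,0,-0.8,0],[0,0,-0.8,0],[0,0,-0.8,0]]]' -1
python3 - <<'E'
from bench import *
import cv2
s=sense();print(s['tool_pos'],s['tcp_rot'],s['ft_force'])
im=snapshot("side")[:,:,::-1];cv2.imwrite("pics/side14z.png",cv2.resize(im[150:350,170:400],None,fx=3,fy=3,interpolation=cv2.INTER_CUBIC))
cv2.imwrite("pics/w14.png",snapshot("wrist")[:,:,::-1])
E
```

```text
time: 23.7
tool_pos: [504.3, -269.1, 247.5]
tcp_rot: [-178.0, 10.4, -0.8]
ft_force: [-0.4, -0.7, 0.3]
finger_gap: -0.3
[ 504.33441786 -269.05802085  247.54119903] [-178.04466823   10.4305639    -0.78719479] [-0.35665391 -0.71856184  0.25114069]
```

View pics/side14z.png

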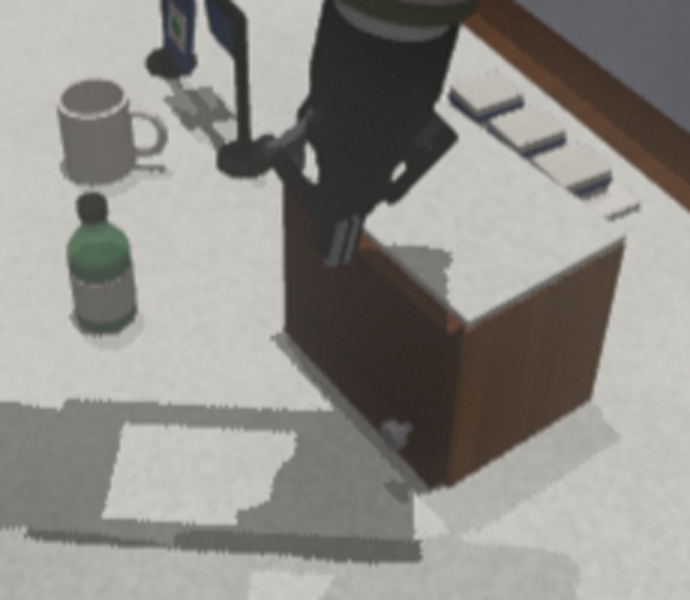

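View pics/w14.png

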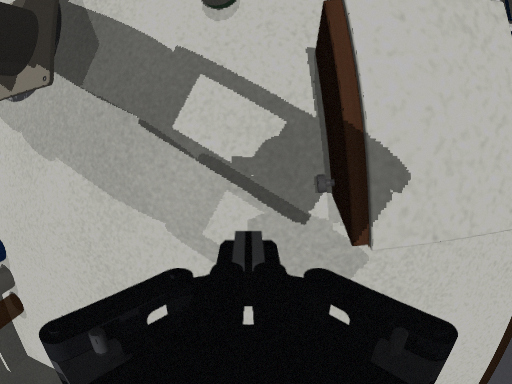

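```bash
python3 -m pendant '[[[0,-0.6,-0.5,0],[0,-0.6,-0.5,0],[0,-0.6,-0.5,0],[0,-0.6,-0.5,0],[0,-0.6,-0.5,0],[0,-0.6,0,0],[0,-0.6,0,0],[0,-0.6,0,0],[0,0,0,0],[0,0,0,0]]]' -1
python3 - <<'E'
from h import *
import cv2
np.set_printoptions(precision=1,suppress=True)
s=sense();print(s['tool_pos'],s['tcp_rot'],s['ft_force'])
w=snapshot("wrist")[:,:,::-1].copy();cv2.imwrite("pics/w15.png",w)
si=snapshot("side")[:,:,::-1].copy();cv2.imwrite("pics/side15.png",si)
sc=snapshot("scene")[:,:,::-1].copy();cv2.imwrite("pics/scene15.png",sc)
cv2.imwrite("pics/side15z.png",cv2.resize(si[200:330,240:400],None,fx=5,fy=4.6,interpolation=cv2.INTER_CUBIC))
cv2.imwrite("pics/w15z.png",cv2.resize(w[150:350,250:450],None,fx=3,fy=3,interpolation=cv2.INTER_CUBIC))
cv2.imwrite("pics/scene15z.png",cv2.resize(sc[130:300,120:290],None,fx=3.5,fy=3.5,interpolation=cv2.INTER_CUBIC))
pc=[577.84,-203.91,.1253]
for a in(0,.03,.06):
    P=[]
    for l in((0,-194),(-15,-194),(-15,0)):
        c,q=np.cos(-a),np.sin(-a);P.append(tf(pc,[c*l[0]-q*l[1],q*l[0]+c*l[1]+97,174])[0])
    P.append(tf(pc,[0,-100,180])[0])
    print(a,wproj(s['tool_pos'],s['tcp_rot'],P).ravel(),proj("side",P).ravel())
E
```

```text
time: 24.63
tool_pos: [517.6, -162.1, 304.6]
tcp_rot: [-178.1, 10.2, -0.6]
ft_force: [-0.1, 0.6, -0.8]
finger_gap: -0.1
[ 517.6 -162.1  304.6] [-178.1   10.2   -0.6] [-0.1  0.6 -0.8]
0 [335.5 316.2 322.2 317.2 309.9 137.3 335.9 321.5] [324.4 258.6 318.6 261.8 263.2 210.2 325.7 257.4]
0.03 [330.4 316.6 317.  317.2 309.9 136.8 335.9 321.5] [322.2 259.8 316.2 262.9 263.1 210.1 325.7 257.4]
0.06 [325.2 316.8 311.8 317.  309.8 136.3 335.9 321.5] [319.8 261.  313.7 263.9 263.  210.  325.7 257.4]
```

View pics/side15z.png

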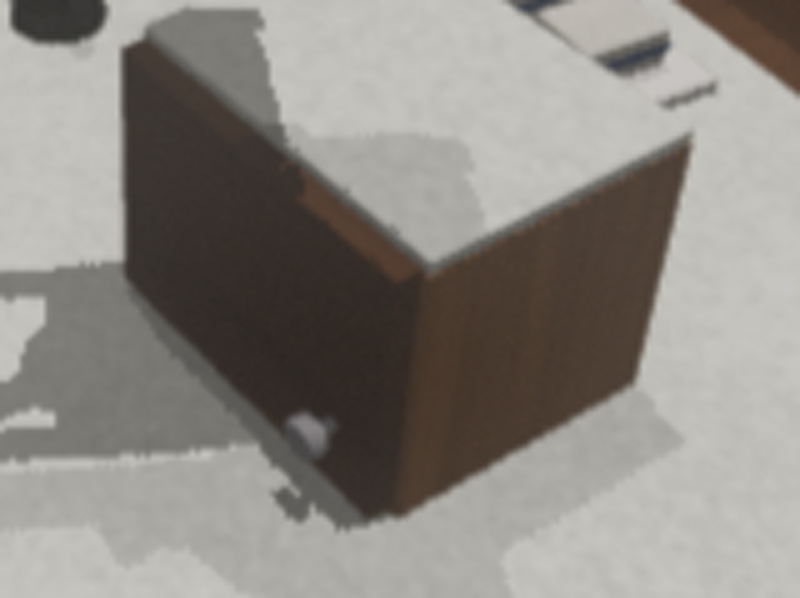

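View pics/w15.png

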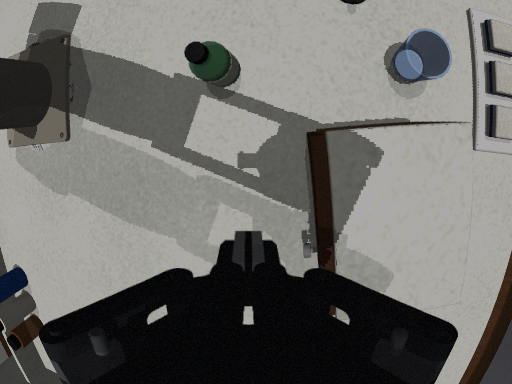

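View pics/scene15z.png

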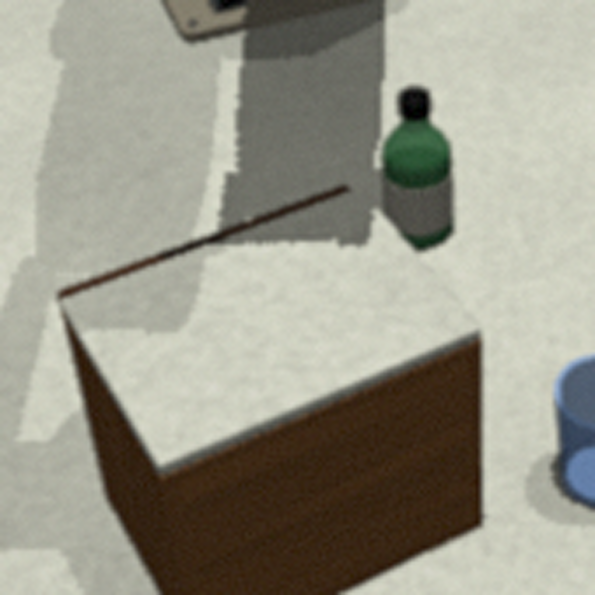

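View pics/scene15.png

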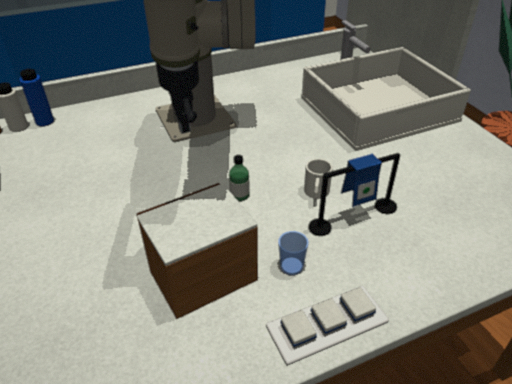

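```bash
python3 - <<'E'
import cv2,numpy as np
a=cv2.imread("pics/scene0.png");b=cv2.imread("pics/scene15.png")
for n,(x,y,w,h) in dict(soap=(226,152,26,50),tumbler=(276,228,34,50),mug=(302,158,34,50)).items():
    t=a[y:y+h,x:x+w];r=cv2.matchTemplate(b[y-10:y+h+10,x-10:x+w+10],t,cv2.TM_CCOEFF_NORMED);_,v,_,l=cv2.minMaxLoc(r);print(n,v,l[0]-10,l[1]-10)
E
```

```text
soap 0.8330583572387695 0 1
tumbler 0.8499526381492615 0 0
mug 0.9992223381996155 0 0
```

The notice hangs at (365,180), the door is flush, and the soap, tumbler and mug are unmoved. The arm is clear of everything, so I'm handing in.

```bash
python3 -c "
from bench import *
print(hand_in())"
```

```text
the job is handed in; nothing more can be done
None
```

The job is handed in at about 25 s of the 61 s: the notice is hanging astride the towel-stand bar and the cabinet door is shut. No verdict was reported, so this rests on my own last checks.

- **Notice:** I gripped it by its parallel upper sides and lowered it onto the bar. The wrist force changed from about -2.5 N to 0 at the predicted height, which showed the bar was taking its weight. I let go and backed straight up. The last scene picture still shows it hanging astride the bar.
- **Door:** I pushed it shut with the closed fingers, high on the outer face near the free edge. The force rose to about 3.4 N in the readings I took against the catch. After backing off, the door's upper free corner in the side view was at about (320, 261), against (318.6, 261.8) predicted for fully shut. I saw no gap at the cabinet top. The click itself was only inferred from the door staying flush with nothing touching it.
- **Other objects:** The mug and tumbler had not moved in the scene image (0 px). The soap matched within 1 px, but its match score and the tumbler's were lower (0.83 and 0.85), probably because shadows had shifted.
- **Arm:** The tool tilted to about 10° while pushing and kept that tilt. It ended clear of everything. The wrist forces I read stayed under 4 N.

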